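Check a lever's balance line on the ball stake

TASK

Slide the vice's jaw well back to free the lever while it still lies in the vice, then lift the lever out. Balance it, the same way up, with its balance line on the crown of the steel ball stake, so that it rests there level and still with nothing else holding it. Leave the file, the pliers and the adjustable spanner where they lie.

Things in the scene. Friction and masses are not known exactly. Their poses are not given: they have to be found in the camera images.
- vice: Low slide-jaw vice fixed to the bench: base plate 160 (x) by 120 (y) by 12 mm; origin at the centre of its underside. The lever lies on the plate along y, about x = +30 mm, against a fixed jaw (x 42 to 72, y -55 to -15 mm, 46 mm high, no lip). The moving jaw, on the -x side at the same y, is 54 mm high; its lip reaches 5 mm over the lever and stops it lifting until slid back.
- vice_jaw (a joint): Slide of the moving jaw: 0 = closed on the lever, up to 0.03 m = fully open, moving along the vice's -x. Resists with about 2.5 N of friction and stays where it is left.
- jaw_handle (a point): Point on the axis of the moving jaw's upright black round handle (16 mm diameter, top 80 mm above the bench, free from 31 mm up), 70 mm above the bench. Moves with the jaw; axes are the vice's: -x is the opening direction. The jaw's 54 mm high front begins 25 mm from this axis towards +x.
- lever: The part: plain bar 24 mm wide (x), 150 mm long (y, -75 to +75 mm), 32 mm high (z), with a heavier steel boss at its +y end: a cylinder 32 mm in diameter, 40 mm long along x, centred at y = +75 mm. Origin at the centre of the flat underside; about 0.4 kg. Centre of mass at y = +20.6 mm, where a dark balance line runs across the top and down both sides.
- balance_mark (a point): Middle of the balance line on the lever's top face, 32 mm above its underside, at y = +20.6 mm of the lever: directly over the centre of mass. Axes are the lever's. The vice's jaws are clear of the bar here.
- stake: Ball stake fixed to the bench: round foot of 116 mm diameter, short stem and a steel ball of 100 mm diameter whose centre is 90 mm above the bench. Origin at the centre of the foot's underside.
- stake_top (a point): Crown (highest point) of the stake's ball, 140 mm above the bench. A lever set on it with its centre of mass within about 5 mm of the crown, along and across, settles near level; farther off it leans over too far or slides off.
- file_tool: Flat file with wooden handle, 308 mm long, 27 mm wide, lying loose on the bench; origin at the centre of its underside. Bystander.
- pliers: Pliers with red grips, 182 mm long, 12 mm high, lying loose; origin at the centre of the underside. Bystander.
- shifter: Adjustable spanner, 206 mm long, 10 mm high, lying loose; origin at the centre of the underside. Bystander.
There are look-alikes about, which are no part of the job. Leave any purple look-alike of the vice alone. Leave any yellow look-alike of the stake alone.

How it is judged:
By the outcome, as a careful person would: the job done as asked, in the order asked, and still so for the second after the job is handed in, with the robot touching nothing.
It also fails if it takes over 58 s, if anything falls off the work surface, if the arm or the gripper's body presses on something with over 40 N, if the wrist force passes 120 N, or if a joint passes its speed limit or range.

ROBOT

A 6-joint arm with a two-finger parallel gripper is mounted at the origin on a cart in front of the work surface, level with it; the furniture and walls round the work are solid. World frame = base frame: x ahead of the robot, y to its left, z up, the work surface at z = 0. Lengths are in m, angles in rad, forces in N, time in s.
With the tool pointing down it reaches from about 0.35 to 0.775 m from the base axis. Payload 5.5 kg.
Tool frame: the origin (TCP) lies midway between the tips of the shut fingers; the grasp point (between the pads) lies 19 mm behind it; z points along the fingers, y is the line along which they close (so a half turn about z gives the same grasp; the last joint's range is limited). The gripper opens to 85 mm and grips with 20 to 120 N. Pads are 22 mm wide; open, the fingers measure 114 mm over their backs; the gripper's body (76 mm by 85 mm) begins 54 mm behind the grasp point. The pads swing forward as they close: fully open they stand 13 mm farther back than shut.
Start: joints at [0.972, 0.313, 0.046, 1.304, 0, 1.431], TCP at [0.255, 0.516, 0.231] pointing down, gripper open.
Joint ranges: [-2.76, 2.76], [-0.86, 1.69], [-1.03, 1.26], [-2.2, 2.34], [-1.47, 1.5], [-3.14, 3.14]. Speed limits (rad/s): [2.57, 2.57, 3.14, 3.14, 3.14, 3.14].

INTERFACE

Orientations are given as a unit quaternion [w, x, y, z].
In Python, from workcell import env gives the robot as it stands. The module is installed in compiled form; this text tells all that it offers.
- The arm moves only by the tool carry_out, never from a script. Its argument "series" is a list of rows, each an object with "delta_rot": the turn, a rotation vector about the world's x, y, z normalised to -1 to 1, where 1 is 0.1 rad, a list of three; "travel": the shift along the world's x, y, z normalised to -1 to 1, where 1 is 0.025 m, a list of three; "fingers": the closure, from -1 (fully open) to 1 (shut). In form: [{"delta_rot": [ax, ay, az], "travel": [tx, ty, tz], "fingers": fingers}, ...]. A call has 1 to 5 rows; each row shifts and turns the commanded pose from where the row before left it; what a row does not reach is not made up. A row lasts 1/8 s, in which the tool goes at most 62.5 mm and 10.7 degrees, less where a joint would pass 70% of its speed; a pose out of reach is approached as far as the arm can. A call with a number of a shift or a turn outside -1 to 1 is refused whole. A call with a gripper value outside its range is refused whole. The fingers move at their own pace and stop on an object; "squeeze" is the grip in N (left out, the last holds). Time passes only in rows, so rows that do not move let the fingers close. It gives the time, the measured TCP pose, the force, the opening and the grip force at its end, in the units of the state.
- env.get_state(): the state, without advancing time (a new reading comes with each control period).
- env.read_camera(name): name is "scene" or "side" or "wrist"; returns a dict with "color" (480x640x3 uint8, red, green, blue), "fx", "fy", "cx", "cy" (pixels), "world_from_camera" (4x4, takes a point from camera to world coordinates); the wrist camera has in their place "hand_eye" (4x4, takes a point from camera to tool coordinates, whose origin is the TCP and whose axes are the flange's). Camera axes: x right, y up, looking along -z (the intrinsics and any distortion apply to the point x, -y, -z); pixel columns grow to the right and rows downward; lengths in m; the calibration is good to about 2 mm. The wrist camera is an equidistant fisheye: a pixel r from the principal point sees the ray r / f radians off the axis. A picture is of the moment at which its call begins: read the wrist's pose just before it. There is no depth.
- env.hand_in(): hands the job in; it is judged then, once.
The state is a dict: "clock": time; "joint_pos": joint angles; "qvel": joint speeds; "tau": joint torques, N m; "tcp_pos": TCP position; "orientation": TCP orientation; "wrist_force": force on the tool from outside, world axes, zero at the start; "ft_torque": the same for the moment, N m; "finger_gap": finger opening in m; "grip_force": force on a finger pad.
Only numpy, scipy, OpenCV 4.12 (cv2) and the standard library are available. Lean on these libraries where they do the work, as an engineer would, in place of code of your own. Each camera call takes 0.05 s, during which the arm holds its last target. There are 200 camera calls.

## Working session

There is one attempt and no reset: what is moved stays moved. The work goes in short steps, Python scripts to look and compute and a tool call to move; the robot and the scene stay as the last step left them, time stands still between calls to the robot, and variables do not carry over. Pictures are saved under pics/ and viewed, at most 10 in all, crops included, and the job is handed in when it is done.

Besides the shell and the picture viewer there is one more tool, called after "Request:" by a JSON object that holds its "fn" and its "kwargs". carry_out: Moves the arm, as the interface text tells. Its arguments: {"type":"object","properties":{"series":{"type":"array","items":{"type":"object","properties":{"delta_rot":{"type":"array","items":{"type":"number"}},"travel":{"type":"array","items":{"type":"number"}},"fingers":{"type":"number"}}}},"squeeze":{"type":"number"}},"required":["series"]}

```bash
mkdir -p pics; cat > h.py <<'E'
import numpy as np, cv2
from scipy.spatial.transform import Rotation as R
from workcell import env
def ray(c,u,v):
    T=np.array(c['world_from_camera']); d=np.array([(u-c['cx'])/c['fx'],-(v-c['cy'])/c['fy'],-1.])
    d=T[:3,:3]@d; return T[:3,3],d/np.linalg.norm(d)
def onz(c,u,v,z):
    o,d=ray(c,u,v); return o+d*(z-o[2])/d[2]
def proj(c,p):
    T=np.linalg.inv(np.array(c['world_from_camera'])); q=T[:3,:3]@np.array(p)+T[:3,3]
    return c['cx']+c['fx']*q[0]/-q[2], c['cy']-c['fy']*q[1]/-q[2]
def tri(r):
    A=sum(np.eye(3)-np.outer(d,d) for o,d in r); b=sum((np.eye(3)-np.outer(d,d))@o for o,d in r)
    return np.linalg.solve(A,b)
def save(c,n): cv2.imwrite('pics/'+n,c['color'][:,:,::-1])
E
python3 - <<'E'
from h import *
for n in ('scene','side','wrist'):
    c=env.read_camera(n); save(c,n+'0.png'); print(n,c['fx'],c['cx'],c['cy'],np.round(c.get('world_from_camera',c.get('hand_eye')),3).tolist(), [k for k in c])
s=env.get_state();print(s)
E
```

```text
scene 521.3674533885255 322.6429463784963 245.66769929380135 [[0.607, 0.423, -0.672, -0.491], [-0.794, 0.348, -0.498, -0.923], [0.023, 0.837, 0.547, 0.984], [0.0, 0.0, 0.0, 1.0]] ['color', 'fx', 'fy', 'cx', 'cy', 'world_from_camera']
side 453.2885925179935 304.2624473310308 244.768808871931 [[0.992, 0.087, -0.087, 0.463], [-0.122, 0.61, -0.783, -1.173], [-0.015, 0.787, 0.616, 0.891], [0.0, 0.0, 0.0, 1.0]] ['color', 'fx', 'fy', 'cx', 'cy', 'world_from_camera']
wrist 371.64829954431775 319.73546354525064 240.00728869469143 [[-0.001, 0.96, 0.282, 0.071], [1.0, 0.001, 0.0, -0.001], [0.0, 0.282, -0.96, -0.142], [0.0, 0.0, 0.0, 1.0]] ['color', 'fx', 'fy', 'cx', 'cy', 'hand_eye']
{'clock': 0.15, 'joint_pos': array([ 9.72397268e-01,  3.13847314e-01,  4.52802596e-02,  1.30362227e+00,
       -4.21383681e-06,  1.43119467e+00]), 'qvel': array([-6.43280694e-04, -1.82521093e-04,  3.13527912e-03,  2.59820711e-05,
        1.07666217e-03, -1.86582764e-03]), 'tau': array([ 2.40273323e-03, -4.81066561e+01,  2.98815161e+01,  1.38743626e-02,
       -3.14744284e-05,  1.34370723e-05]), 'tcp_pos': array([0.25444902, 0.51522065, 0.23061917]), 'orientation': array([-2.49250596e-04,  2.27391962e-01,  9.73803066e-01, -6.50376874e-04]), 'wrist_force': array([-0.70672099, -0.21322499, -0.42186387]), 'ft_torque': array([ 0.01126227, -0.0380772 , -0.02022683]), 'grip_force': 0.0, 'finger_gap': 0.08554714010676863}
```

View pics/scene0.png

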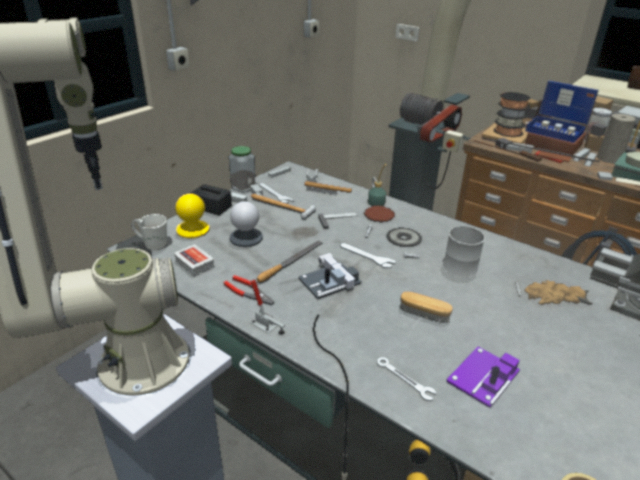

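View pics/side0.png

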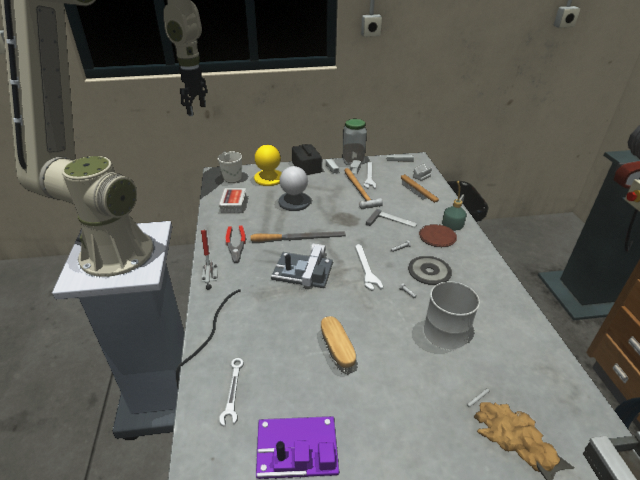

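The vice is at about scene (332,275) and side (303,268). The grey ball is at scene (245,216) and side (294,180). The purple vice and yellow stake are decoys. Next I'll enlarge the vice in both views and triangulate the ball.

```bash
python3 - <<'E'
from h import *
cs=env.read_camera('scene'); cd=env.read_camera('side')
a=cs['color'][240:310,285:375]; b=cd['color'][235:305,260:350]
f=lambda i: cv2.resize(i,None,fx=8.8,fy=8.8*.48/.48,interpolation=cv2.INTER_CUBIC)
im=np.hstack([cv2.resize(a,(400,311),interpolation=2),cv2.resize(b,(400,311),interpolation=2)])
cv2.imwrite('pics/v1.png',im[:,:,::-1])
r=[]
for c,(u,v),w in((cs,(245,214),13),(cd,(294,178),12)):
    g=c['color'].astype(int); y0,x0=v-20,u-22
    p=g[y0:v+20,x0:u+22]; m=((p.min(2)>125)&(np.ptp(p,axis=2)<20)).astype(np.uint8)
    n,l,st,ce=cv2.connectedComponentsWithStats(m); print([ (s.tolist()) for s in st[1:] if s[4]>30])
    gray=cv2.cvtColor(c['color'],cv2.COLOR_RGB2GRAY)[y0:v+20,x0:u+22]
    print(cv2.HoughCircles(cv2.resize(gray,None,fx=4,fy=4,interpolation=2),cv2.HOUGH_GRADIENT,1,100,param1=80,param2=15,minRadius=40,maxRadius=80)/4+np.array([x0,y0,0]))
    o=ray(c,u,v); r.append(o)
print(tri(r), onz(cs,332,275,.03), onz(cd,303,268,.03))
E
```

```text
[[0, 0, 44, 40, 1072]]Traceback (most recent call last):
  File "<stdin>", line 13, in <module>
TypeError: unsupported operand type(s) for /: 'NoneType' and 'int'
```

View pics/v1.png

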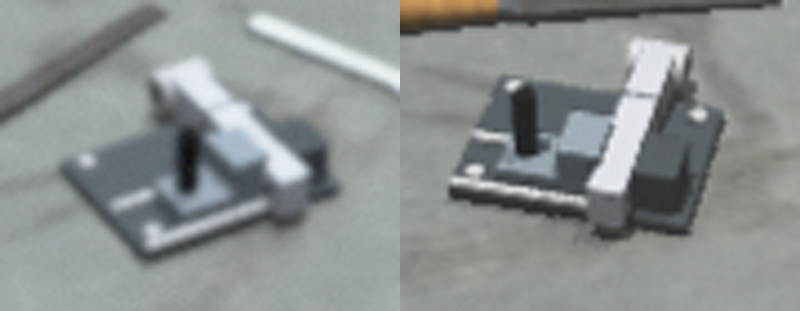

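The crop shows the handle at about scene (327,270) and side (287,255). The balance line is at scene (337,264) and side (313.5,256). The boss points away from the side camera.

```bash
python3 - <<'E'
from h import *
cs=env.read_camera('scene'); cd=env.read_camera('side')
for n,a,b in (('handle',(327.1,269.7),(287.4,254.8)),('bal',(337.4,264.1),(313.5,256.4)),('lev-y',(350,278.7),(306.8,277.1)),('boss',(326.6,256.2),(318.9,246.2)),('ball',(245,215),(294,180))):
    r=[ray(cs,*a),ray(cd,*b)]; p=tri(r); print(n,p.round(4),[np.round(np.linalg.norm(np.cross(p-o,d))*1e3,1) for o,d in r])
s=env.get_state(); print(R.from_quat(np.roll(s['orientation'],-1)).as_matrix().round(3))
E
```

```text
handle [ 0.5238 -0.1877  0.0818] [np.float64(2.2), np.float64(2.2)]
bal [ 0.6001 -0.1711  0.0532] [np.float64(2.5), np.float64(2.5)]
lev-y [ 0.5721 -0.2402  0.0421] [np.float64(0.6), np.float64(0.6)]
boss [ 0.625  -0.1111  0.0425] [np.float64(1.5), np.float64(1.5)]
ball [0.5844 0.2073 0.0942] [np.float64(0.2), np.float64(0.2)]
[[-0.897  0.443 -0.   ]
 [ 0.443  0.897 -0.   ]
 [ 0.    -0.    -1.   ]]
```

View pics/wrist0.png

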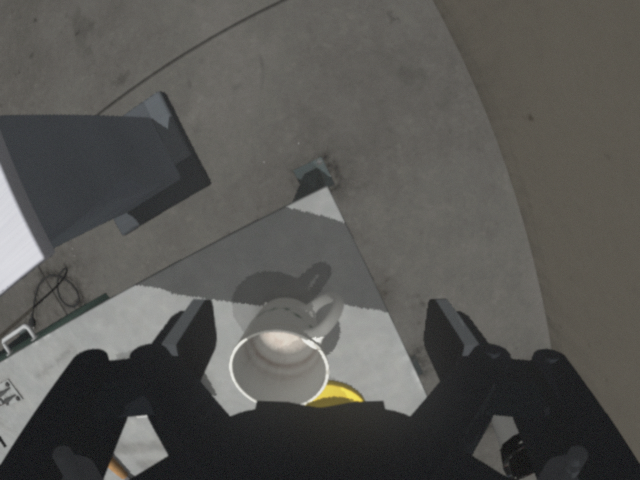

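Request:
{"fn": "carry_out", "kwargs": {"series": [{"delta_rot": [0,0,0.7],"travel": [0.5,-0.45,0.4],"fingers": -1},{"delta_rot": [0,0,0],"travel": [1,-0.9,0.4],"fingers": -1},{"delta_rot": [0,0,0],"travel": [1,-0.9,0],"fingers": -1},{"delta_rot": [0,0,0],"travel": [1,-0.9,0],"fingers": -1},{"delta_rot": [0,0,0],"travel": [1,-0.9,0],"fingers": -1}]}}

```text
clock: 0.98
tcp_pos: [0.3679, 0.4136, 0.2514]
orientation: [0.0, 0.193, 0.981, 0.0]
wrist_force: [0.4, 0.2, -0.7]
finger_gap: 0.0855
grip_force: 0.0
```

Request:
{"fn": "carry_out", "kwargs": {"series": [{"delta_rot": [0,0,0],"travel": [1,-0.9,0],"fingers": -1},{"delta_rot": [0,0,0],"travel": [1,-0.9,0],"fingers": -1},{"delta_rot": [0,0,0],"travel": [1,-0.9,0],"fingers": -1},{"delta_rot": [0,0,0],"travel": [1,-0.9,0],"fingers": -1},{"delta_rot": [0,0,0],"travel": [1,-0.9,0],"fingers": -1}]}}

```text
clock: 1.6
tcp_pos: [0.4929, 0.301, 0.2513]
orientation: [0.0, 0.193, 0.981, 0.0]
wrist_force: [0.1, 0.3, 0.2]
finger_gap: 0.0853
grip_force: 0.0
```

Request:
{"fn": "carry_out", "kwargs": {"series": [{"delta_rot": [0,0,0],"travel": [1,-0.9,0],"fingers": -1},{"delta_rot": [0,0,0],"travel": [1,-0.9,0],"fingers": -1},{"delta_rot": [0,0,0],"travel": [1,-0.9,0],"fingers": -1},{"delta_rot": [0,0,0],"travel": [0.5,-0.45,0],"fingers": -1},{"delta_rot": [0,0,0],"travel": [0,0,0],"fingers": -1}]}}

```text
clock: 2.22
tcp_pos: [0.58, 0.2225, 0.2509]
orientation: [-0.0, 0.194, 0.981, 0.0]
wrist_force: [-0.4, 1.2, 0.2]
finger_gap: 0.0852
grip_force: 0.0
```

```bash
cat >> h.py <<'E'
def wr(n=None):
    s=env.get_state(); c=env.read_camera('wrist')
    if n: save(c,n)
    T=np.eye(4); T[:3,:3]=R.from_quat(np.roll(s['orientation'],-1)).as_matrix(); T[:3,3]=s['tcp_pos']
    c['W']=T@np.array(c['hand_eye']); return c,s
def wray(c,u,v):
    p=np.array([u-c['cx'],-(v-c['cy'])]); r=np.hypot(*p); t=r/c['fx']
    d=np.array([*(p/max(r,1e-9)*np.sin(t)),-np.cos(t)]); d=c['W'][:3,:3]@d
    return c['W'][:3,3],d
def wonz(c,u,v,z):
    o,d=wray(c,u,v); return o+d*(z-o[2])/d[2]
E
python3 - <<'E'
from h import *
c,s=wr('w1.png'); print(s['tcp_pos'],s['clock'],s['orientation']); np.save('w1.npy',c['W'])
E
```

```text
[0.58002509 0.22249762 0.25092546] 2.225 [-3.48798374e-04  1.93943493e-01  9.81012640e-01  1.83273115e-05]
```

View pics/w1.png

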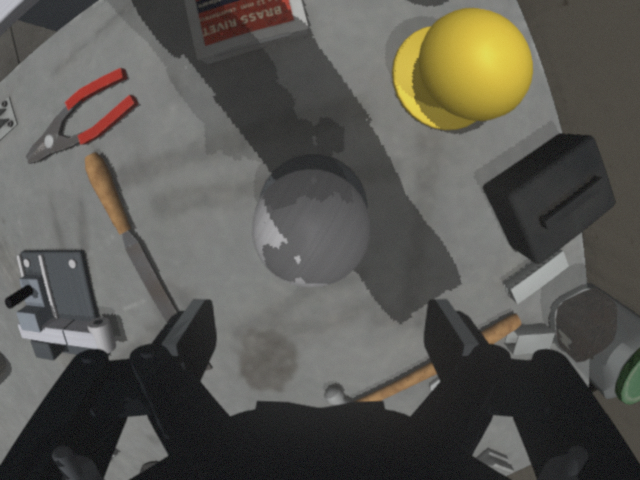

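Ball outline in w1 is centred at about (311,227) with radius 58. The vice is at lower left (60,300), and the yellow ball at (475,65) is the decoy. I'm moving on with a second ball view on the way.

Request:
{"fn": "carry_out", "kwargs": {"series": [{"delta_rot": [0,0,0],"travel": [0,-1,0],"fingers": -1},{"delta_rot": [0,0,0],"travel": [0,-1,0],"fingers": -1},{"delta_rot": [0,0,0],"travel": [0,-1,0],"fingers": -1},{"delta_rot": [0,0,0],"travel": [0,-1,0],"fingers": -1},{"delta_rot": [0,0,0],"travel": [0,0,0],"fingers": -1}]}}

```text
clock: 2.9
tcp_pos: [0.5789, 0.123, 0.2517]
orientation: [0.0, 0.194, 0.981, 0.0]
wrist_force: [-0.0, 0.7, 0.2]
finger_gap: 0.0853
grip_force: 0.0
```

```bash
python3 - <<'E'
from h import *
c,s=wr('w2.png'); print(s['tcp_pos'],s['clock']); np.save('w2.npy',c['W'])
E
```

```text
[0.57889238 0.12298051 0.25174632] 2.9
```

Request:
{"fn": "carry_out", "kwargs": {"series": [{"delta_rot": [0,0,0],"travel": [0,-1,0],"fingers": -1},{"delta_rot": [0,0,0],"travel": [0,-1,0],"fingers": -1},{"delta_rot": [0,0,0],"travel": [0,-1,0],"fingers": -1},{"delta_rot": [0,0,0],"travel": [0,-1,0],"fingers": -1},{"delta_rot": [0,0,0],"travel": [0,-1,0],"fingers": -1}]}}

```text
clock: 3.58
tcp_pos: [0.5795, -0.0008, 0.2514]
orientation: [0.0, 0.192, 0.981, 0.0]
wrist_force: [0.4, 0.3, 0.4]
finger_gap: 0.0856
grip_force: 0.0
```

Request:
{"fn": "carry_out", "kwargs": {"series": [{"delta_rot": [0,0,0],"travel": [0,-1,0],"fingers": -1},{"delta_rot": [0,0,0],"travel": [0,-1,0],"fingers": -1},{"delta_rot": [0,0,0],"travel": [0,-1,0],"fingers": -1},{"delta_rot": [0,0,0],"travel": [0,-1,0],"fingers": -1},{"delta_rot": [0,0,0],"travel": [0,0,0],"fingers": -1}]}}

```text
clock: 4.2
tcp_pos: [0.5799, -0.1018, 0.2512]
orientation: [0.0, 0.193, 0.981, 0.0]
wrist_force: [-0.0, 0.0, -1.0]
finger_gap: 0.0853
grip_force: 0.0
```

```bash
python3 - <<'E'
from h import *
c,s=wr('w3.png'); print(s['tcp_pos'],s['clock']); np.save('w3.npy',c['W'])
a=cv2.imread('pics/w2.png');b=cv2.imread('pics/w3.png')
cv2.imwrite('pics/m23.png',np.hstack([a[0:330,0:350],b[0:330,150:550]]))
E
```

```text
[ 0.57986943 -0.10176384  0.25123822] 4.2
```

View pics/m23.png

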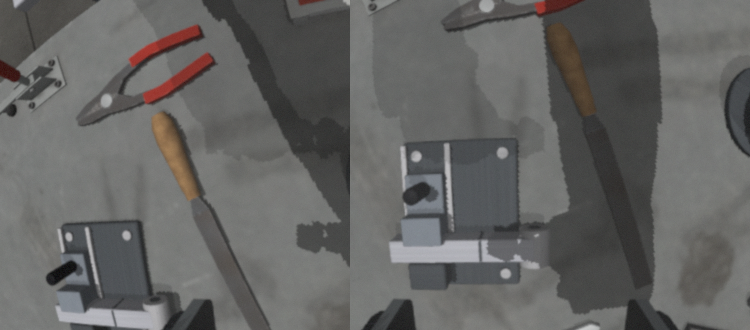

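w3 shows the plate corners at about (203,146), (318,138) and (319,284). The handle top is at about (210,196), and the balance line at about (281,250). w2 shows the handle top at about (51,277) and the balance line at about (115,309).

```bash
cat >> h.py <<'E'
def ld(i):
    c=env.read_camera('wrist'); c['color']=cv2.imread(f'pics/w{i}.png')[:,:,::-1]; c['W']=np.load(f'w{i}.npy'); return c
E
python3 - <<'E'
from h import *
c1,c2,c3=ld(1),ld(2),ld(3)
p=tri([wray(c3,210,196),wray(c2,51,277)]);print('handle top',p.round(4))
p=tri([wray(c3,281,251),wray(c2,115,309)]);print('bal',p.round(4))
for u,v in ((318,139),(319,284),(299,153),(302,272)): print(wonz(c3,u,v,.012).round(4))
print('lever line', wonz(c3,193,251,.044).round(4),wonz(c3,281,251,.044).round(4))
# ball, w1 and scene/side
for c,(u,v) in ((c1,(311,227)),): print('ball',wonz(c,u,v,.09).round(4))
cs,cd=env.read_camera('scene'),env.read_camera('side')
r=[ray(cs,245,215),ray(cd,294,180),wray(c1,311,227)]
print('ball tri',tri(r).round(4),tri([r[0],r[2]]).round(4),tri([r[1],r[2]]).round(4))
print(proj(cd,[0.55,-.16,0.03]))
# enlarged crop
a=cv2.resize(c2['color'][215:330,35:185],(400,307),interpolation=2);b=cv2.resize(c3['color'][130:294,180:394],(400,307),interpolation=2)
cv2.imwrite('pics/m4.png',np.hstack([a,b])[:,:,::-1])
E
```

```text
handle top [ 0.5247 -0.1865  0.0745]
bal [ 0.6023 -0.1566  0.0334]
[ 0.5183 -0.0794  0.012 ]
[ 0.6646 -0.1386  0.012 ]
[ 0.5241 -0.1028  0.012 ]
[ 0.6442 -0.1504  0.012 ]
lever line [ 0.5702 -0.24    0.044 ] [ 0.6049 -0.1547  0.044 ]
ball [0.583  0.2121 0.09  ]
ball tri [0.5846 0.2109 0.092 ] [0.5847 0.2109 0.0916] [0.5838 0.2123 0.0914]
(np.float64(295.9805229535727), np.float64(262.46692099545186))
```

View pics/m4.png

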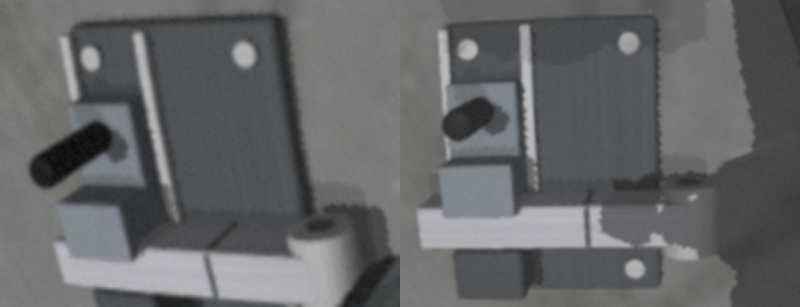

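The enlarged crop gives the handle top at w3 (210.5,196.3) and w2 (52,279.5). The balance line on the top face is at w3 (280.6,252) and w2 (114.5,318.5).

```bash
python3 - <<'E'
from h import *
c1,c2,c3=ld(1),ld(2),ld(3)
print('handle top',tri([wray(c3,210.5,196.3),wray(c2,52,279.5)]).round(4),wonz(c3,210.5,196.3,.08).round(4),wonz(c2,52,279.5,.08).round(4))
print('bal',tri([wray(c3,280.6,252),wray(c2,114.5,318.5)]).round(4),wonz(c3,280.6,252,.044).round(4),wonz(c2,114.5,318.5,.044).round(4))
s=env.get_state();print(s['tcp_pos'],R.from_quat(np.roll(s['orientation'],-1)).as_matrix().round(3)[:2])
E
```

```text
handle top [ 0.5264 -0.1859  0.0755] [ 0.5257 -0.1843  0.08  ] [ 0.5268 -0.1812  0.08  ]
bal [ 0.6056 -0.1557  0.0433] [ 0.6057 -0.1555  0.044 ] [ 0.6052 -0.155   0.044 ]
[ 0.57972536 -0.10129966  0.25140994] [[-0.926  0.378  0.   ]
 [ 0.378  0.926  0.   ]]
```

Request:
{"fn": "carry_out", "kwargs": {"series": [{"delta_rot": [0,0,0],"travel": [-0.54,-0.83,0],"fingers": -1},{"delta_rot": [0,0,0],"travel": [-0.54,-0.83,-0.5],"fingers": -1},{"delta_rot": [0,0,0],"travel": [-0.54,-0.83,-1],"fingers": -1},{"delta_rot": [0,0,0],"travel": [-0.54,-0.83,-1],"fingers": -1},{"delta_rot": [0,0,0],"travel": [0,0,-1],"fingers": -1}]}}

```text
clock: 5.28
tcp_pos: [0.5249, -0.1861, 0.1633]
orientation: [0.0, 0.194, 0.981, -0.0]
wrist_force: [0.5, 0.2, -0.4]
finger_gap: 0.0854
grip_force: 0.0
```

Request:
{"fn": "carry_out", "kwargs": {"series": [{"delta_rot": [0,0,0],"travel": [0,0,-1],"fingers": -1},{"delta_rot": [0,0,0],"travel": [0,0,-1],"fingers": -1},{"delta_rot": [0,0,0],"travel": [0,0,-1],"fingers": -1},{"delta_rot": [0,0,0],"travel": [0,0,-1],"fingers": -1},{"delta_rot": [0,0,0],"travel": [0,0,-0.25],"fingers": -1}]}}

```text
clock: 5.9
tcp_pos: [0.5245, -0.1841, 0.056]
orientation: [-0.001, 0.193, 0.981, 0.001]
wrist_force: [0.3, -0.5, 0.2]
finger_gap: 0.0851
grip_force: 0.0
```

Request:
{"fn": "carry_out", "kwargs": {"series": [{"delta_rot": [0,0,0],"travel": [0,0,0],"fingers": 0.2},{"delta_rot": [0,0,0],"travel": [0,0,0],"fingers": 1},{"delta_rot": [0,0,0],"travel": [0,0,0],"fingers": 1},{"delta_rot": [0,0,0],"travel": [0,0,0],"fingers": 1},{"delta_rot": [0,0,0],"travel": [0,0,0],"fingers": 1}], "squeeze": 30}}

```text
clock: 6.52
tcp_pos: [0.5262, -0.1849, 0.0584]
orientation: [0.001, 0.193, 0.981, 0.0]
wrist_force: [-0.8, 1.1, 5.6]
finger_gap: 0.0147
grip_force: 29.3
```

Request:
{"fn": "carry_out", "kwargs": {"series": [{"delta_rot": [0,0,0],"travel": [-0.25,0.1,0],"fingers": 1},{"delta_rot": [0,0,0],"travel": [-0.25,0.1,0],"fingers": 1},{"delta_rot": [0,0,0],"travel": [-0.25,0.1,0],"fingers": 1},{"delta_rot": [0,0,0],"travel": [-0.27,0.11,0],"fingers": 1},{"delta_rot": [0,0,0],"travel": [0,0,0],"fingers": 1}]}}

```text
clock: 7.15
tcp_pos: [0.5005, -0.1748, 0.0584]
orientation: [0.001, 0.193, 0.981, -0.0]
wrist_force: [2.2, 0.6, 7.0]
finger_gap: 0.0146
grip_force: 29.9
```

Request:
{"fn": "carry_out", "kwargs": {"series": [{"delta_rot": [0,0,0],"travel": [0,0,0],"fingers": -1},{"delta_rot": [0,0,0],"travel": [0,0,0],"fingers": -1},{"delta_rot": [0,0,0],"travel": [0,0,1],"fingers": -1},{"delta_rot": [0,0,0],"travel": [0,0,1],"fingers": -1},{"delta_rot": [0,0,0],"travel": [0,0,1],"fingers": -1}]}}

```text
clock: 7.78
tcp_pos: [0.4992, -0.1745, 0.1325]
orientation: [-0.001, 0.193, 0.981, 0.0]
wrist_force: [0.2, -0.6, -0.2]
finger_gap: 0.0854
grip_force: 0.0
```

Request:
{"fn": "carry_out", "kwargs": {"series": [{"delta_rot": [0,0,0],"travel": [0,0,0.6],"fingers": -1},{"delta_rot": [0,0,1],"travel": [0.28,0.05,0],"fingers": -1},{"delta_rot": [0,0,1],"travel": [0.28,0.05,0],"fingers": -1},{"delta_rot": [0,0,1],"travel": [0.28,0.05,0],"fingers": -1},{"delta_rot": [0,0,1],"travel": [0.28,0.05,0],"fingers": -1}]}}

```text
clock: 8.4
tcp_pos: [0.5277, -0.1695, 0.1468]
orientation: [-0.001, -0.007, 1.0, 0.0]
wrist_force: [-0.1, -0.0, -0.1]
finger_gap: 0.0854
grip_force: 0.0
```

Request:
{"fn": "carry_out", "kwargs": {"series": [{"delta_rot": [0,0,1],"travel": [0.28,0.05,0],"fingers": -1},{"delta_rot": [0,0,1],"travel": [0.28,0.05,0],"fingers": -1},{"delta_rot": [0,0,1],"travel": [0.28,0.05,0],"fingers": -1},{"delta_rot": [0,0,1],"travel": [0.28,0.05,0],"fingers": -1},{"delta_rot": [0,0,1],"travel": [0.28,0.05,0],"fingers": -1}]}}

```text
clock: 9.02
tcp_pos: [0.5627, -0.1632, 0.1466]
orientation: [-0.001, -0.254, 0.967, 0.001]
wrist_force: [0.4, -0.3, 0.6]
finger_gap: 0.0854
grip_force: 0.0
```

Request:
{"fn": "carry_out", "kwargs": {"series": [{"delta_rot": [0,0,1],"travel": [0.28,0.05,0],"fingers": -1},{"delta_rot": [0,0,1],"travel": [0.28,0.05,0],"fingers": -1},{"delta_rot": [0,0,1],"travel": [0.28,0.05,0],"fingers": -1},{"delta_rot": [0,0,1],"travel": [0.28,0.05,0],"fingers": -1},{"delta_rot": [0,0,1],"travel": [0.28,0.05,0],"fingers": -1}]}}

```text
clock: 9.65
tcp_pos: [0.5977, -0.157, 0.1466]
orientation: [-0.001, -0.486, 0.874, 0.001]
wrist_force: [-0.1, 0.1, 0.0]
finger_gap: 0.0856
grip_force: 0.0
```

Request:
{"fn": "carry_out", "kwargs": {"series": [{"delta_rot": [0,0,1],"travel": [0.25,0.05,0],"fingers": -0.6},{"delta_rot": [0,0,0.7],"travel": [0,0,0],"fingers": -0.6},{"delta_rot": [0,0,0],"travel": [0,0,0],"fingers": -0.6}]}}

```text
clock: 10.02
tcp_pos: [0.6038, -0.1558, 0.1466]
orientation: [-0.001, -0.557, 0.831, 0.001]
wrist_force: [-0.6, -0.4, 0.1]
finger_gap: 0.0682
grip_force: 0.0
```

```bash
python3 - <<'E'
from h import *
c,s=wr('w5.png'); print(s['tcp_pos'],s['clock'],s['finger_gap']); np.save('w5.npy',c['W'])
print(R.from_quat(np.roll(s['orientation'],-1)).as_matrix().round(3)[:2])
E
```

```text
[ 0.60384084 -0.15578316  0.14661321] 10.025 0.06820810085524873
[[-0.381 -0.925 -0.002]
 [-0.925  0.381  0.001]]
```

View pics/w5.png

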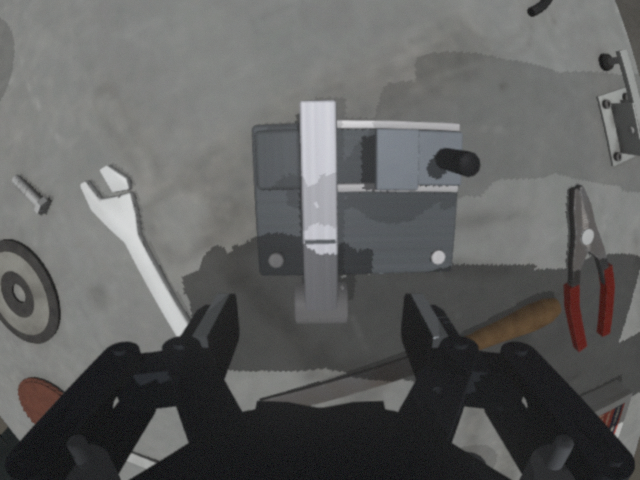

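w5 shows the jaw slid back with the lever free. The balance line is at (320.5,242), the spanner's handle tip at about (185,335), and the file's blade runs (260,403)–(450,340).

```bash
python3 - <<'E'
from h import *
c=ld(5); c3=ld(3); M=c['W']
b=wonz(c,320.5,242,.044); print('bal',b.round(4), 'tri w3', tri([wray(c,320.5,242),wray(c3,280.6,252)]).round(4))
y=wonz(c,319,105,.044)-wonz(c,321,285,.044); y=-y[:2]/np.linalg.norm(y[:2]); x=np.array([y[1],-y[0]]); print('lever y',y.round(3))
for n,u,v,z in (('sp',185,335,.01),('sp',150,260,.01),('file',450,340,.0),('file',265,400,0),('boss',322,320,.044),('end',319,105,.044),('edgeL',302,220,.044),('edgeR',338,220,.044)):
    d=wonz(c,u,v,z)-b; print(n,(d[:2]@x).round(4),(d[:2]@y).round(4))
E
```

```text
bal [ 0.6043 -0.1553  0.044 ] tri w3 [ 0.6047 -0.1554  0.0452]
lever y [0.371 0.929]
sp 0.1241 0.0971
sp 0.146 0.0247
file -0.1216 0.1115
file 0.0575 0.1785
boss -0.0005 0.0606
end -0.0 -0.0923
edgeL 0.0124 -0.0157
edgeR -0.012 -0.0154
```

Request:
{"fn": "carry_out", "kwargs": {"series": [{"delta_rot": [0,0,0],"travel": [0.03,0.02,-1],"fingers": -0.6},{"delta_rot": [0,0,0],"travel": [0,0,-1],"fingers": -0.6},{"delta_rot": [0,0,0],"travel": [0,0,-1],"fingers": -0.6},{"delta_rot": [0,0,0],"travel": [0,0,-1],"fingers": -0.6},{"delta_rot": [0,0,0],"travel": [0,0,-0.8],"fingers": -0.6}]}}

```text
clock: 10.8
tcp_pos: [0.6046, -0.1553, 0.0264]
orientation: [-0.0, -0.556, 0.831, 0.0]
wrist_force: [0.1, 0.6, -0.2]
finger_gap: 0.0684
grip_force: 0.0
```

Request:
{"fn": "carry_out", "kwargs": {"series": [{"delta_rot": [0,0,0],"travel": [0,0,-0.3],"fingers": -0.6},{"delta_rot": [0,0,0],"travel": [0,0,0],"fingers": 1},{"delta_rot": [0,0,0],"travel": [0,0,0],"fingers": 1},{"delta_rot": [0,0,0],"travel": [0,0,0],"fingers": 1},{"delta_rot": [0,0,0],"travel": [0,0,0],"fingers": 1}], "squeeze": 50}}

```text
clock: 11.42
tcp_pos: [0.6049, -0.1551, 0.0213]
orientation: [0.0, -0.557, 0.831, 0.0]
wrist_force: [-3.2, 1.6, 6.0]
finger_gap: 0.0231
grip_force: 51.7
```

Request:
{"fn": "carry_out", "kwargs": {"series": [{"delta_rot": [0,0,0],"travel": [0,0,0.4],"fingers": 1},{"delta_rot": [0,0,0],"travel": [0,0,0.8],"fingers": 1},{"delta_rot": [0,0,0],"travel": [0,0,1],"fingers": 1},{"delta_rot": [0,0,0],"travel": [0,0,1],"fingers": 1},{"delta_rot": [0,0,0],"travel": [0,0,1],"fingers": 1}]}}

```text
clock: 12.05
tcp_pos: [0.605, -0.1554, 0.1259]
orientation: [-0.0, -0.557, 0.831, 0.0]
wrist_force: [-0.0, 0.2, -4.6]
finger_gap: 0.023
grip_force: 50.4
```

Request:
{"fn": "carry_out", "kwargs": {"series": [{"delta_rot": [0,0,0],"travel": [0,0,1],"fingers": 1},{"delta_rot": [0,0,0],"travel": [0,0,1],"fingers": 1},{"delta_rot": [0,0,0],"travel": [0,0,1],"fingers": 1},{"delta_rot": [0,0,0],"travel": [0,0,1],"fingers": 1},{"delta_rot": [0,0,0],"travel": [0,0,1],"fingers": 1}]}}

```text
clock: 12.68
tcp_pos: [0.6049, -0.1554, 0.2509]
orientation: [-0.0, -0.557, 0.831, 0.0]
wrist_force: [-0.2, -0.4, -4.0]
finger_gap: 0.0232
grip_force: 50.4
```

Request:
{"fn": "carry_out", "kwargs": {"series": [{"delta_rot": [0,0,0],"travel": [0.4,1,0],"fingers": 1},{"delta_rot": [0,0,0],"travel": [0.4,1,0],"fingers": 1},{"delta_rot": [0,0,0],"travel": [0.4,1,0],"fingers": 1},{"delta_rot": [0,0,0],"travel": [0.4,1,0],"fingers": 1},{"delta_rot": [0,0,0],"travel": [0.4,1,0],"fingers": 1}]}}

```text
clock: 13.3
tcp_pos: [0.6552, -0.0297, 0.25]
orientation: [-0.0, -0.557, 0.831, 0.0]
wrist_force: [0.0, 0.1, -5.4]
finger_gap: 0.0234
grip_force: 50.6
```

Request:
{"fn": "carry_out", "kwargs": {"series": [{"delta_rot": [0,0,0],"travel": [0.2,1,0],"fingers": 1},{"delta_rot": [0,0,0],"travel": [0,1,0],"fingers": 1},{"delta_rot": [0,0,0],"travel": [0,1,0],"fingers": 1},{"delta_rot": [0,0,0],"travel": [0,1,0],"fingers": 1},{"delta_rot": [0,0,0],"travel": [0,1,0],"fingers": 1}]}}

```text
clock: 13.92
tcp_pos: [0.6599, 0.0953, 0.2499]
orientation: [-0.0, -0.557, 0.831, 0.0]
wrist_force: [0.7, 0.1, -4.4]
finger_gap: 0.0234
grip_force: 50.5
```

Request:
{"fn": "carry_out", "kwargs": {"series": [{"delta_rot": [0,0,0],"travel": [0,1,0],"fingers": 1},{"delta_rot": [0,0,0],"travel": [0,1,0],"fingers": 1},{"delta_rot": [0,0,0],"travel": [0,0.6,0],"fingers": 1},{"delta_rot": [0,0,0],"travel": [0,0,0],"fingers": 1},{"delta_rot": [0,0,0],"travel": [0,0,0],"fingers": 1}]}}

```text
clock: 14.55
tcp_pos: [0.6602, 0.159, 0.25]
orientation: [-0.0, -0.557, 0.831, -0.0]
wrist_force: [-0.2, -0.8, -4.8]
finger_gap: 0.0229
grip_force: 50.5
```

```bash
python3 - <<'E'
from h import *
c,s=wr('w6.png'); print(s['tcp_pos'],s['clock'],s['finger_gap'],s['ft_torque']); np.save('w6.npy',c['W'])
E
```

```text
[0.66024295 0.158975   0.24996221] 14.55 0.02293737335707759 [-0.03367584 -0.03200487  0.0248724 ]
```

View pics/w6.png

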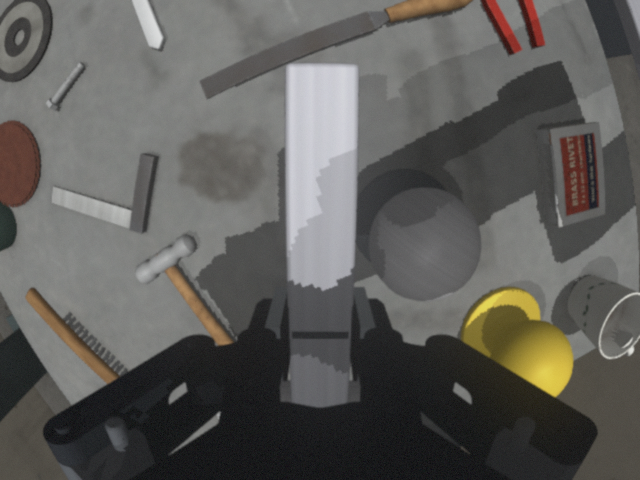

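w6 shows the lever held level with the mark at (320.5,335). The ball's outline spans columns 369–481 and rows 187–301, with the yellow ball well right at (535,350).

```bash
python3 - <<'E'
from h import *
c1,c6=ld(1),ld(6)
def circ(c,u,v,r):
    g=cv2.GaussianBlur(cv2.cvtColor(c['color'],cv2.COLOR_RGB2GRAY),(3,3),0)
    e=cv2.Canny(g,12,30); ys,xs=np.nonzero(e); 
    cx,cy,rr=u,v,r
    for w in (8,5,3,2):
        d=np.hypot(xs-cx,ys-cy); k=abs(d-rr)<w
        A=np.c_[xs[k],ys[k],np.ones(k.sum())]; s=np.linalg.lstsq(A,xs[k]**2.+ys[k]**2,rcond=None)[0]
        cx,cy=s[0]/2,s[1]/2; rr=np.sqrt(s[2]+cx*cx+cy*cy)
    return cx,cy,rr,int(k.sum())
k6=circ(c6,425,244,57);k1=circ(c1,311,227,58);print(k6,k1)
B=[]
for a,b in ((k6,k1),((425,244),(311,227))):
    p=tri([wray(c6,*a[:2]),wray(c1,*b[:2])]); print('ball tri',p.round(4),wonz(c6,*a[:2],.09).round(4),wonz(c1,*b[:2],.09).round(4))
m=wonz(c6,320.5,335,.2727); print('mark',m.round(4)); print('yellow',wonz(c6,535,355,.09).round(4))
e=wonz(c6,322,65,.2727); d=m-e; print('lever len -y..mark',np.linalg.norm(d),d/np.linalg.norm(d))
E
```

```text
(np.float64(424.34302397222615), np.float64(243.81426086545758), np.float64(56.516128167252134), 386) (np.float64(310.6575810496168), np.float64(227.5035372147214), np.float64(58.81055668520644), 423)
ball tri [0.5838 0.2116 0.0888] [0.5841 0.2112 0.09  ] [0.5833 0.2117 0.09  ]
ball tri [0.5834 0.212  0.0889] [0.5836 0.2116 0.09  ] [0.583  0.2121 0.09  ]
mark [0.6605 0.1581 0.2727]
yellow [0.4967 0.3874 0.09  ]
lever len -y..mark 0.09416890942126155 [0.38509994 0.92287488 0.        ]
```

Request:
{"fn": "carry_out", "kwargs": {"series": [{"delta_rot": [0,0,0],"travel": [-0.765,0.532,0],"fingers": 1},{"delta_rot": [0,0,0],"travel": [-0.765,0.532,0],"fingers": 1},{"delta_rot": [0,0,0],"travel": [-0.765,0.532,0],"fingers": 1},{"delta_rot": [0,0,0],"travel": [-0.765,0.532,0],"fingers": 1},{"delta_rot": [0,0,0],"travel": [0,0,-0.4],"fingers": 1}]}}

```text
clock: 15.32
tcp_pos: [0.5831, 0.2132, 0.2414]
orientation: [0.001, -0.557, 0.83, -0.0]
wrist_force: [1.6, -0.4, -4.9]
finger_gap: 0.023
grip_force: 50.7
```

Request:
{"fn": "carry_out", "kwargs": {"series": [{"delta_rot": [0,0,0],"travel": [0,0,-0.8],"fingers": 1},{"delta_rot": [0,0,0],"travel": [0,0,-0.8],"fingers": 1},{"delta_rot": [0,0,0],"travel": [0,0,-0.8],"fingers": 1},{"delta_rot": [0,0,0],"travel": [0,0,-0.7],"fingers": 1},{"delta_rot": [0,0,0],"travel": [0,0,-0.2],"fingers": 1}]}}

```text
clock: 15.95
tcp_pos: [0.5832, 0.2117, 0.1558]
orientation: [-0.001, -0.556, 0.831, 0.0]
wrist_force: [0.0, 0.0, -5.3]
finger_gap: 0.0227
grip_force: 50.6
```

Request:
{"fn": "carry_out", "kwargs": {"series": [{"delta_rot": [0,0,0],"travel": [0,0,0],"fingers": 1},{"delta_rot": [0,0,0],"travel": [0,0,0],"fingers": 1}]}}

```text
clock: 16.2
tcp_pos: [0.5844, 0.2127, 0.1585]
orientation: [0.001, -0.557, 0.831, -0.0]
wrist_force: [0.3, -0.7, -4.8]
finger_gap: 0.0232
grip_force: 50.6
```

```bash
python3 - <<'E'
from h import *
c,s=wr('w7.png'); print(s['tcp_pos'],s['clock'],s['orientation'],s['wrist_force'],s['ft_torque']); np.save('w7.npy',c['W'])
cd=env.read_camera('side'); p=cd['color'][140:200,260:330]; cs=env.read_camera('scene'); q=cs['color'][175:235,210:280]
cv2.imwrite('pics/m7.png',np.hstack([cv2.resize(p,(400,343),interpolation=2),cv2.resize(q,(400,343),interpolation=2)])[:,:,::-1])
E
```

```text
[0.58442743 0.21270176 0.15846149] 16.2 [ 7.19061936e-04 -5.56732250e-01  8.30691649e-01 -2.62757127e-04] [ 0.3131174  -0.72174881 -4.7811749 ] [-0.01684349  0.04185478 -0.04294486]
```

View pics/m7.png

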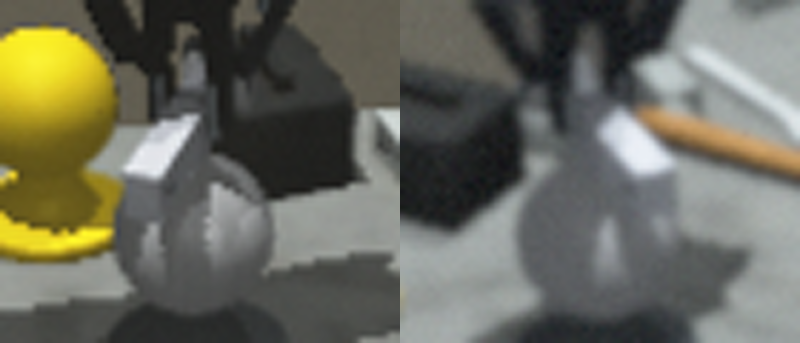

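The lever hovers over the ball, centred in both views. Lowering slowly to contact.

Request:
{"fn": "carry_out", "kwargs": {"series": [{"delta_rot": [0,0,0],"travel": [0,0,-0.1],"fingers": 1},{"delta_rot": [0,0,0],"travel": [0,0,-0.1],"fingers": 1},{"delta_rot": [0,0,0],"travel": [0,0,0],"fingers": 1}]}}

```text
clock: 16.73
tcp_pos: [0.5834, 0.2127, 0.1522]
orientation: [-0.0, -0.557, 0.831, 0.0]
wrist_force: [0.4, 0.9, -4.2]
finger_gap: 0.0229
grip_force: 50.6
```

Request:
{"fn": "carry_out", "kwargs": {"series": [{"delta_rot": [0,0,0],"travel": [0,0,-0.04],"fingers": 1},{"delta_rot": [0,0,0],"travel": [0,0,0],"fingers": 1}]}}

```text
clock: 16.98
tcp_pos: [0.5837, 0.2128, 0.1515]
orientation: [-0.0, -0.557, 0.831, 0.0]
wrist_force: [-0.6, 0.2, -4.6]
finger_gap: 0.0228
grip_force: 50.6
```

Request:
{"fn": "carry_out", "kwargs": {"series": [{"delta_rot": [0,0,0],"travel": [0,0,-0.04],"fingers": 1},{"delta_rot": [0,0,0],"travel": [0,0,0],"fingers": 1}]}}

```text
clock: 17.23
tcp_pos: [0.5836, 0.2127, 0.1505]
orientation: [-0.0, -0.557, 0.831, 0.0]
wrist_force: [0.4, 0.7, -4.7]
finger_gap: 0.0229
grip_force: 50.6
```

Request:
{"fn": "carry_out", "kwargs": {"series": [{"delta_rot": [0,0,0],"travel": [0,-0.02,-0.04],"fingers": 1},{"delta_rot": [0,0,0],"travel": [0,0,0],"fingers": 1}]}}

```text
clock: 17.48
tcp_pos: [0.5836, 0.2122, 0.1495]
orientation: [-0.0, -0.557, 0.831, 0.0]
wrist_force: [0.6, -0.5, -4.5]
finger_gap: 0.0228
grip_force: 50.6
```

Request:
{"fn": "carry_out", "kwargs": {"series": [{"delta_rot": [0,0,0],"travel": [0,0,-0.02],"fingers": 1},{"delta_rot": [0,0,0],"travel": [0,0,0],"fingers": 1}]}}

```text
clock: 17.73
tcp_pos: [0.5837, 0.2122, 0.1492]
orientation: [0.0, -0.557, 0.831, -0.0]
wrist_force: [0.4, -0.5, -3.3]
finger_gap: 0.0231
grip_force: 50.9
```

Request:
{"fn": "carry_out", "kwargs": {"series": [{"delta_rot": [0,0,0],"travel": [0,0,-0.02],"fingers": 1},{"delta_rot": [0,0,0],"travel": [0,0,0],"fingers": 1},{"delta_rot": [0,0,0],"travel": [0,0,0],"fingers": 1}], "squeeze": 20}}

```text
clock: 18.1
tcp_pos: [0.5837, 0.2123, 0.1491]
orientation: [0.0, -0.557, 0.831, -0.0]
wrist_force: [-2.8, -0.8, 1.3]
finger_gap: 0.0229
grip_force: 51.4
```

Request:
{"fn": "carry_out", "kwargs": {"series": [{"delta_rot": [0,0,0],"travel": [0,0,0],"fingers": 0.43},{"delta_rot": [0,0,0],"travel": [0,0,0],"fingers": 0.4},{"delta_rot": [0,0,0],"travel": [0,0,0],"fingers": 0.37},{"delta_rot": [0,0,0],"travel": [0,0,0],"fingers": 0.34},{"delta_rot": [0,0,0],"travel": [0,0,0],"fingers": 0.3}], "squeeze": 20}}

```text
clock: 18.73
tcp_pos: [0.5837, 0.2123, 0.1486]
orientation: [0.0, -0.557, 0.831, 0.0]
wrist_force: [0.0, 0.2, -0.5]
finger_gap: 0.0299
grip_force: 0.0
```

```bash
python3 - <<'E'
from h import *
c,s=wr('w8.png'); print(s['tcp_pos'],s['wrist_force'],s['finger_gap'])
np.save('w8.npy',c['W']); a=ld(7)
for c in (a,c):
    g=cv2.cvtColor(c['color'],cv2.COLOR_RGB2GRAY).astype(int)
    for x in (300,320,340):
        col=g[320:350,x]; print(x,320+int(col.argmin()),col.min(),end=' | ')
    for y in (100,200): r=np.diff(cv2.GaussianBlur(g.astype(np.float32),(5,5),0)[y,260:380]); print(y,260+int(r.argmax()),260+int(r.argmin()),end=' | ')
    r=np.diff(cv2.GaussianBlur(g.astype(np.float32),(5,5),0)[30:110,320]); print('end',30+int(abs(r).argmax()))
E
```

```text
[0.58374597 0.21228321 0.14856348] [ 0.00132794  0.2002377  -0.53475147] 0.029864817787969476
300 333 44 | 320 333 44 | 340 335 43 | 100 286 357 | 200 286 355 | end 63
300 337 42 | 320 336 45 | 340 336 44 | 100 284 356 | 200 284 354 | end 63
```

Request:
{"fn": "carry_out", "kwargs": {"series": [{"delta_rot": [0,0,0],"travel": [0,0,0],"fingers": 0.1},{"delta_rot": [0,0,0],"travel": [0,0,0],"fingers": -0.2},{"delta_rot": [0,0,0],"travel": [0,0,0],"fingers": -0.5},{"delta_rot": [0,0,0],"travel": [0,0,0],"fingers": -0.7},{"delta_rot": [0,0,0],"travel": [0,0,0],"fingers": -0.8}]}}

```text
clock: 19.45
tcp_pos: [0.5837, 0.2123, 0.1486]
orientation: [-0.0, -0.557, 0.831, 0.0]
wrist_force: [-0.1, -0.3, 1.0]
finger_gap: 0.0768
grip_force: 0.0
```

```bash
cat > m.py <<'E'
from h import *
import sys
c,s=wr(sys.argv[1]+'.png'); np.save(sys.argv[1]+'.npy',c['W']); print(s['tcp_pos'],s['wrist_force'],s['finger_gap'])
g=cv2.cvtColor(c['color'],cv2.COLOR_RGB2GRAY).astype(int)
for x in (300,320,340):
    col=g[320:350,x]; print(x,320+int(col.argmin()),col.min(),end=' | ')
b=cv2.GaussianBlur(g.astype(np.float32),(5,5),0)
for y in (100,200,260): r=np.diff(b[y,260:380]); print(y,260+int(r.argmax()),260+int(r.argmin()),end=' | ')
print('end',30+int(abs(np.diff(b[30:110,320])).argmax()))
E
python3 m.py w9
```

```text
[0.5836695  0.21226592 0.14855621] [-0.11611708 -0.29905187  0.95782393] 0.07678314525871487
300 334 42 | 320 336 43 | 340 335 45 | 100 284 356 | 200 284 354 | 260 271 322 | end 63
```

Request:
{"fn": "carry_out", "kwargs": {"series": [{"delta_rot": [0,0,0],"travel": [0,0,0],"fingers": -0.8},{"delta_rot": [0,0,0],"travel": [0,0,0],"fingers": -0.8},{"delta_rot": [0,0,0],"travel": [0,0,0],"fingers": -0.8},{"delta_rot": [0,0,0],"travel": [0,0,0],"fingers": -0.8}]}}

```text
clock: 20.0
tcp_pos: [0.5837, 0.2123, 0.1486]
orientation: [-0.0, -0.557, 0.831, 0.0]
wrist_force: [0.6, -0.6, -0.4]
finger_gap: 0.0768
grip_force: 0.0
```

```bash
python3 m.py w10
```

```text
[0.58367311 0.21229101 0.14857455] [ 0.6177126  -0.58376987 -0.42580994] 0.07681115150983098
300 334 46 | 320 336 44 | 340 334 45 | 100 284 356 | 200 284 354 | 260 271 322 | end 63
```

The lever is free, level and still, so I'm retreating straight up.

Request:
{"fn": "carry_out", "kwargs": {"series": [{"delta_rot": [0,0,0],"travel": [0,0,0.3],"fingers": -0.8},{"delta_rot": [0,0,0],"travel": [0,0,0.6],"fingers": -0.8},{"delta_rot": [0,0,0],"travel": [0,0,1],"fingers": -0.8},{"delta_rot": [0,0,0],"travel": [0,0,1],"fingers": -0.8},{"delta_rot": [0,0,0],"travel": [0,0,1],"fingers": -0.8}]}}

```text
clock: 20.68
tcp_pos: [0.5839, 0.2123, 0.2483]
orientation: [0.001, -0.557, 0.831, -0.0]
wrist_force: [1.0, -0.1, 0.3]
finger_gap: 0.0769
grip_force: 0.0
```

Request:
{"fn": "carry_out", "kwargs": {"series": [{"delta_rot": [0,0,0],"travel": [0,0,0.6],"fingers": -0.8},{"delta_rot": [0,0,0],"travel": [0,0,0],"fingers": -0.8},{"delta_rot": [0,0,0],"travel": [0,0,0],"fingers": -0.8}]}}

```text
clock: 21.05
tcp_pos: [0.5834, 0.2122, 0.2602]
orientation: [-0.001, -0.557, 0.831, 0.0]
wrist_force: [0.6, 0.0, -0.6]
finger_gap: 0.0767
grip_force: 0.0
```

```bash
python3 - <<'E'
from h import *
cd=env.read_camera('side'); c,s=wr('w11.png')
a=cv2.imread('pics/w11.png',0).astype(np.float32); b=cv2.GaussianBlur(a,(5,5),0)
print(s['tcp_pos'])
# lever top columns / ends along the centre and balance line
r=b[60:340,320]; d=np.diff(r); k=np.argsort(-abs(d))[:12]; print(sorted((60+int(i),int(d[i])) for i in k))
q=b[150,260:390]; print(260+int(np.diff(q).argmax()),260+int(np.diff(q).argmin()))
W=c['W']; T=np.linalg.inv(W)
for n,y in (('end',-.0956),('mark',0)):
    p=np.array([.584+.377*y,.2115+.926*y,.172,1]); q=(T@p)[:3]; q=q*[1,-1,-1]; t=np.arccos(q[2]/np.linalg.norm(q)); h=q[:2]/np.hypot(*q[:2])*t*c['fx']; print(n,c['cx']+h[0],c['cy']+h[1])
import time
a1=env.read_camera('side')['color'].astype(int); 
for _ in range(8): a2=env.read_camera('side')['color'].astype(int)
print(abs(a2-a1)[140:200,260:330].mean(), abs(a2-a1)[140:200,340:410].mean())
E
```

```text
[0.58317251 0.21211792 0.25986816]
[(96, 11), (97, 20), (98, 22), (99, 15), (204, -13), (205, -21), (206, -21), (207, -13), (244, -13), (245, -12), (248, 10), (249, 13)]
300 337
end 318.75843900795223 96.66229822534044
mark 319.3768812628966 247.29405148368468
0.9388095238095238 0.8721428571428571
```

The predicted and measured end and mark rows agree within about 1 px, so the lever is level, centred and still.

```bash
python3 -c "
from workcell import env
print(env.hand_in())"
```

```text
the job is handed in; nothing more can be done
None
```

The job is handed in: I slid the jaw back about 28 mm of its 30 mm, lifted the lever out, and left it balanced on the stake's crown. It was level and still at the last check, with the arm clear, the file, pliers and spanner never touched, and about 21 s of the 58 s used; the hand-in returned no verdict.

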